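Close the cable channel covers with a fingertip

TASK

Run the fingertips along the L-shaped cable channel on the panel, from the green end cap round the corner to the red one, lightly pressing its four blue covers down flat one after another in that order until the channel is shut flush all along. Only press: do not pull the covers up, and do not press hard. Leave the orange cover of the spare channel up as it is, and do not disturb the loose things lying about.

Things in the scene. Friction and masses are not known exactly. Their poses are not given: they have to be found in the camera images.
- panel: fixed square plywood board, 270 x 270 mm, 10 mm thick, flat on the bench, carrying a grey L-shaped cable channel 36 mm wide with a level top. Origin at the centre of its underside, z up. In its frame the channel's centre line runs along +x at y = +85 mm, from the green end cap to the corner, then along -y at x = +85 mm to the red end cap
- start_cap (a point): centre of the top of the green end cap (28 mm long), 50 mm above the bench. In order from it, end to end without gaps: green cap, cover 1, cover 2, corner piece, cover 3, cover 4, red cap; each cover is 65 mm long
- corner (a point): centre of the top of the grey corner piece (36 x 36 mm), 50 mm above the bench, between covers 2 and 3
- end_cap (a point): centre of the top of the red end cap (28 mm long), 50 mm above the bench, after cover 4
- spare_channel: fixed spare straight channel on its own small plywood board (150 x 70 mm), grey with one raised orange cover; about 66 mm high at most; origin at the centre of its underside, channel along its x axis. Sometimes to the left of the panel, sometimes to the right
- spare_cover (a joint): opening angle of the orange cover of the spare channel (rad): 0 shut, starts at 0.3 to 0.4, moves as easily as the blue ones
- cover1 (a joint): opening angle of blue cover 1, counted from the green cap (rad): 0 is flat and flush, larger is more raised; starts at 0.2 to 0.42. It turns about its end nearer to the green cap, so its other end stands up. Stiff hinge (0.03 N m of friction), no spring: it stays where it is left; about 1 N at the raised end moves it. Hard stop when flat; over 40 N of finger force breaks it
- cover1_edge (a point): middle of the upper edge of the raised end of blue cover 1 (rigid plate 65 mm long, 36 mm wide, 4 mm thick, with a thin white line near this edge); 50 mm above the bench when the cover is flat
- cover2 (a joint): opening angle of blue cover 2, counted from the green cap (rad): 0 is flat and flush, larger is more raised; starts at 0.2 to 0.42. It turns about its end nearer to the green cap, so its other end stands up. Stiff hinge (0.03 N m of friction), no spring: it stays where it is left; about 1 N at the raised end moves it. Hard stop when flat; over 40 N of finger force breaks it
- cover2_edge (a point): middle of the upper edge of the raised end of blue cover 2 (rigid plate 65 mm long, 36 mm wide, 4 mm thick, with a thin white line near this edge); 50 mm above the bench when the cover is flat
- cover3 (a joint): opening angle of blue cover 3, counted from the green cap (rad): 0 is flat and flush, larger is more raised; starts at 0.2 to 0.42. It turns about its end nearer to the green cap, so its other end stands up. Stiff hinge (0.03 N m of friction), no spring: it stays where it is left; about 1 N at the raised end moves it. Hard stop when flat; over 40 N of finger force breaks it
- cover3_edge (a point): middle of the upper edge of the raised end of blue cover 3 (rigid plate 65 mm long, 36 mm wide, 4 mm thick, with a thin white line near this edge); 50 mm above the bench when the cover is flat
- cover4 (a joint): opening angle of blue cover 4, counted from the green cap (rad): 0 is flat and flush, larger is more raised; starts at 0.2 to 0.42. It turns about its end nearer to the green cap, so its other end stands up. Stiff hinge (0.03 N m of friction), no spring: it stays where it is left; about 1 N at the raised end moves it. Hard stop when flat; over 40 N of finger force breaks it
- cover4_edge (a point): middle of the upper edge of the raised end of blue cover 4 (rigid plate 65 mm long, 36 mm wide, 4 mm thick, with a thin white line near this edge); 50 mm above the bench when the cover is flat
- terminal: loose white terminal block, 26 x 50 x 22 mm high, lying on the panel board inside the L; origin at the centre of its underside
- standoff: loose brass spacer, 18 mm in diameter, 30 mm high, standing on the panel board inside the L; origin at the centre of its underside
- carton: loose small cardboard carton, 100 x 80 x 55 mm high, on the bench; origin at the centre of its underside
- tape: loose yellow roll (ring), 90 mm in diameter, 24 mm high, lying flat on the bench; origin at the centre of its underside
- driver: loose screwdriver lying on the bench, about 200 mm long, along its own x axis
- spray: loose white can, 52 mm in diameter, 130 mm high, standing on the bench; origin at the centre of its underside

How it is judged:
On the way, in this order (a step that is already met when the one before it is completed fails the run):
1. blue cover 1 is pressed flat while the later ones are still up (value of joint cover1 below 0.05 rad), for 0.1 s.
2. blue cover 2 is pressed flat while the later ones are still up (value of joint each of cover1, cover2 below 0.05 rad), for 0.1 s.
3. blue cover 3 is pressed flat while the later ones are still up (all of step 2 and value of joint cover3 below 0.05 rad), for 0.1 s.
4. blue cover 4 is pressed flat (all of step 3 and value of joint cover4 below 0.05 rad), for 0.1 s.
At the end, for the whole second after the job is handed in: All four blue covers are within 0.05 rad of flat (raised end within 3.2 mm of flush), shut in order from the green cap; the orange cover is still between 0.2 and 0.5 rad; every loose thing is within 15 mm of where it started (all of step 4 and value of joint spare_cover between 0.2 and 0.5 rad and distance of each of terminal, standoff, carton, tape, driver, spray from where it was at the start of the episode below 0.015 m); the robot touches nothing.
It fails at once if a blue cover is pulled up (beyond 0.55 rad) (value of joint any of cover1, cover2, cover3, cover4 above 0.55 rad).
It fails at once if the fingers or arm press on the panel or its covers with more than 40 N (contact force between any of the fingers, the arm and panel above 40 N).
It fails at once if the orange cover is pressed below 0.2 rad or pulled beyond 0.5 rad (value of joint spare_cover below 0.2 rad or value of joint spare_cover above 0.5 rad).
It fails at once if a loose thing is lifted, carried or pushed more than 15 mm (distance of any of terminal, standoff, carton, tape, driver, spray from where it was at the start of the episode above 0.015 m).
It also fails if it takes over 48 s, if anything falls off the work surface, if the arm or the gripper's body presses on something with over 40 N, if the wrist force passes 120 N, or if a joint passes its speed limit or range.

ROBOT

A 6-joint arm with a two-finger parallel gripper is mounted at the origin on the work surface. World frame = base frame: x ahead of the robot, y to its left, z up, the work surface at z = 0. Lengths are in m, angles in rad, forces in N, time in s.
With the tool pointing down it reaches from about 0.325 to 0.875 m from the base axis. Payload 4.4 kg.
Tool frame: the origin (TCP) lies at the very end of the fingers, on their centre line; the grasp point (between the pads) lies 19 mm behind it; x points along the fingers, z is the direction in which the jaws open and shut, and the axes are right-handed (so a half turn about x gives the same grasp; the last joint's range is limited). The gripper opens to 85 mm and grips with 20 to 120 N. Pads are 22 mm wide; open, the fingers measure 114 mm over their backs; the gripper's body (76 mm by 85 mm) begins 54 mm behind the grasp point. The pads swing forward as they close: fully open they stand 13 mm farther back than shut.
Start: joints at [1.163, 0.207, 1.542, -0, 1.393, -0.15], TCP at [0.146, 0.556, 0.211] pointing down, gripper open.
Joint ranges: [-2.73, 2.73], [-0.86, 2.22], [0.23, 2.46], [-1.11, 4.25], [0.08, 2.63], [-2.82, 2.82]. Speed limits (rad/s): [2.79, 2.79, 3.14, 3.14, 3.14, 3.14].

INTERFACE

Orientations are given as a rotation vector (axis times angle).
In Python, from workcell import env gives the robot as it stands. The module is installed in compiled form; this text tells all that it offers.
- The arm moves only by the shell command python3 -m handwheel 'ROWS'. ROWS is JSON, a list that holds one entry, the list of rows, each a list of 7 numbers: the shift along the tool's x, y, z in cm, then the turn, a rotation vector about the tool's x, y, z in degrees, then the opening, from 0 (shut) to 1 (fully open). In form: [[[tx, ty, tz, ax, ay, az, gripper], ...]]. A call has 1 to 20 rows; each row is the pose to reach, as a shift and turn from the pose measured when the call began, along the tool's axes at that moment; what a row does not reach only later rows make up. A row lasts 1/12 s, in which the tool goes at most 41.7 mm and 7.16 degrees, less where a joint would pass 70% of its speed; a pose out of reach is approached as far as the arm can. A call with a gripper value outside its range is refused whole. The fingers move at their own pace and stop on an object; the grip force is fixed at half the most. Time passes only in rows, so rows that repeat a pose let the fingers close. It gives the time, the measured TCP pose, the force and the opening at its end, in the units of the state.
- env.observe(): the state, without advancing time (a new reading comes with each control period).
- env.read_camera(name): name is "scene" or "side" or "wrist"; returns the picture (480x640x3 uint8, red, green, blue); there is no depth.
- env.camera_params(name): a dict with "camera_matrix" (3x3 intrinsics, pixels), "k1" (the pictures are not rectified: a ray, as slopes to the right and down, at radius r is drawn at 1 + k1 r^2 times it, then the intrinsics apply), "T" (4x4, takes a point from camera to world coordinates); the wrist camera has in their place "T_tool_cam" (4x4, takes a point from camera to tool coordinates, whose origin is the TCP and whose axes are the tool frame's). Camera axes: x right, y down, z forward; pixel columns grow to the right and rows downward; lengths in m; the calibration is good to about 2 mm. A picture is of the moment at which its call begins: read the wrist's pose just before it. camera_params takes no time and is no camera call.
- env.close_job(): hands the job in, once; it reports no verdict.
The state is a dict: "clock": time; "joint_positions": joint angles; "qvel": joint speeds; "joint_torque": joint torques, N m; "position": TCP position; "eef_rot": TCP orientation; "force": force on the tool from outside, world axes, zero at the start; "wrist_torque": the same for the moment, N m; "finger_gap": finger opening in m.
Only numpy, scipy, OpenCV 4.12 (cv2) and the standard library are available. Lean on these libraries where they do the work, as an engineer would, in place of code of your own. Each camera call takes 0.05 s, during which the arm holds its last target. There are 200 camera calls.

## Working session

There is one attempt and no reset: what is moved stays moved. The work goes in short steps, Python scripts to look and compute and a shell command to move; the robot and the scene stay as the last step left them, time stands still between calls to the robot, and variables do not carry over. Pictures are saved under pics/ and viewed, about 8 in all and at most 12, crops included, and the job is handed in when it is done.

```bash
mkdir -p pics && python3 - <<'E'
from workcell import env
import cv2
for n in("scene","side"):
    cv2.imwrite(f"pics/{n}0.png",env.read_camera(n)[:,:,::-1]); p=env.camera_params(n); print(n,p)
print(env.camera_params("wrist")); s=env.observe(); print(s)
E
```

```text
scene {'camera_matrix': array([[528.89563473,   0.        , 317.57097487],
       [  0.        , 528.89563473, 229.41697689],
       [  0.        ,   0.        ,   1.        ]]), 'k1': 0.007837196565173331, 'T': array([[ 0.12346529,  0.76119084, -0.63666696,  1.22842732],
       [ 0.99234354, -0.09681135,  0.07669326, -0.09188211],
       [-0.00325838, -0.6412613 , -0.76731566,  1.0070376 ],
       [ 0.        ,  0.        ,  0.        ,  1.        ]])}
side {'camera_matrix': array([[463.84340302,   0.        , 314.69590062],
       [  0.        , 463.84340302, 245.42092531],
       [  0.        ,   0.        ,   1.        ]]), 'k1': 0.0024343528288121954, 'T': array([[-0.98889013, -0.09330757,  0.11571522,  0.32993934],
       [-0.14780526,  0.53442411, -0.83219257,  0.95936503],
       [ 0.01580886, -0.84005033, -0.54227808,  0.71090127],
       [ 0.        ,  0.        ,  0.        ,  1.        ]])}
{'camera_matrix': array([[421.53175572,   0.        , 321.73742039],
       [  0.        , 421.53175572, 236.25991386],
       [  0.        ,   0.        ,   1.        ]]), 'k1': 0.017
[... 327 characters left out ...]
  0.00000000e+00,
         1.00000000e+00]])}
{'clock': 0.1, 'joint_positions': array([ 1.16349873e+00,  2.07369989e-01,  1.54282620e+00, -2.61399891e-06,
        1.39346810e+00, -1.50490991e-01]), 'qvel': array([-0.00113638, -0.00221876, -0.00450201,  0.00135851,  0.000122  ,
        0.00197641]), 'joint_torque': array([-3.16087735e-04, -3.84092402e+01, -2.92548805e+01, -2.74986369e-04,
        4.89410289e-03,  2.76893665e-06]), 'position': array([0.14576355, 0.55547108, 0.20951474]), 'eef_rot': array([-1.01907607,  1.3216631 ,  1.01739677]), 'force': array([0.48775238, 0.66560992, 0.71983233]), 'wrist_torque': array([-0.0094614 ,  0.04551078, -0.01015818]), 'finger_gap': 0.085300142240818}
```

View pics/scene0.png

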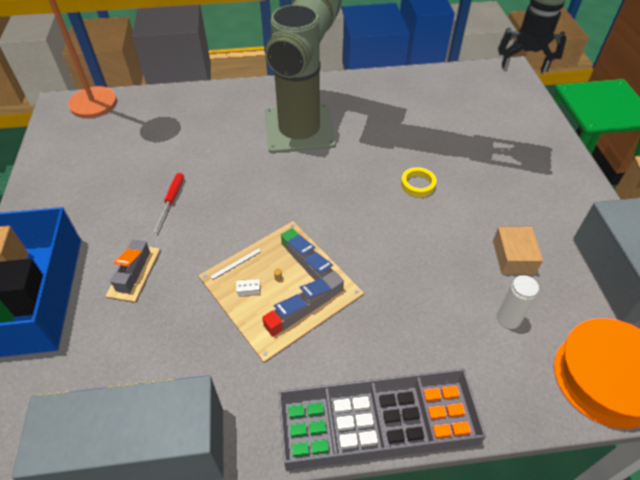

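View pics/side0.png

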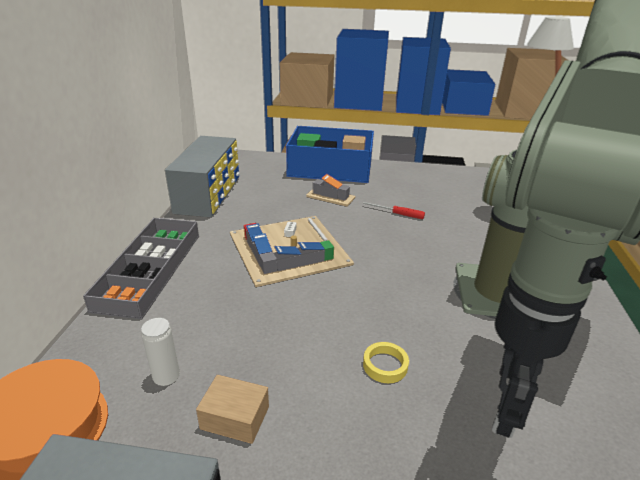

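The scene view shows the panel at about (282,288), with the green cap at (290,237), corner at (330,285) and red cap at (273,324). The spare channel is far off at (133,270). I'll enlarge the panel next.

```bash
python3 - <<'E'
import cv2
a=cv2.imread("pics/scene0.png")[215:362,192:368]
cv2.imwrite("pics/crop0.png",cv2.resize(a,None,fx=4,fy=4,interpolation=cv2.INTER_CUBIC))
E
```

```text
(no output)
```

View pics/crop0.png

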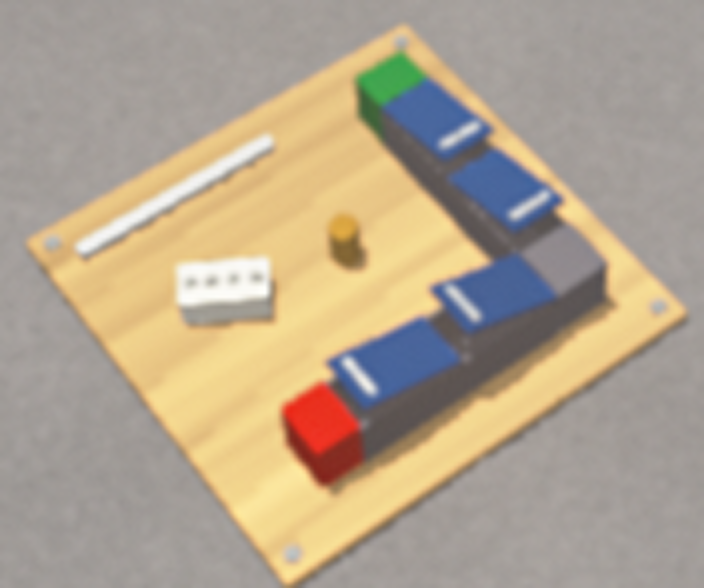

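```bash
cat >h.py <<'E'
import numpy as np, cv2
from scipy.optimize import least_squares
from scipy.spatial.transform import Rotation as R
from workcell import env
def proj(P,K,k1,T):
    q=(np.c_[np.atleast_2d(P),np.ones(len(np.atleast_2d(P)))]@np.linalg.inv(T).T)[:,:3]
    return cv2.projectPoints(q,np.zeros(3),np.zeros(3),K,np.array([k1,0,0,0]))[0][:,0]
def cam(n):
    p=env.camera_params(n); return p["camera_matrix"],p["k1"],p["T"]
def w(v,P):
    P=np.atleast_2d(P); c,s=np.cos(v[2]),np.sin(v[2])
    return np.c_[v[0]+c*P[:,0]-s*P[:,1],v[1]+s*P[:,0]+c*P[:,1],P[:,2]]
E
python3 - <<'E'
from h import *
px=np.array([[405,24],[688,316],[288,585],[27,241],[391,79],[564,258],[321,418]])/4+[191.6,214.6]
B=np.array([[-135,135,10],[135,135,10],[135,-135,10],[-135,-135,10],[-77,85,50],[85,85,50],[85,-77,50]])/1e3
C=cam("scene")
best=min((least_squares(lambda v:(proj(w(v,B),*C)-px).ravel(),[.6,0,y]) for y in(0,1.5,3,-1.5)),key=lambda r:r.cost)
v=best.x;print(v,np.degrees(v[2]),best.fun.reshape(-1,2).round(1).tolist())
print(w(v,B).round(4))
e=np.array([[469,142],[538,214],[457,311],[350,384]])/4+[191.6,214.6]
H=np.array([[-63,85],[2,85],[85,67],[85,2]])/1e3; D=[(1,0)]*2+[(0,-1)]*2
for i in range(4):
    f=lambda a:(proj(w(v,np.r_[H[i]+.065*np.cos(a[0])*np.array(D[i]),.05+.065*np.sin(a[0])]),*C)-e[i]).ravel()
    r=least_squares(f,[.3]);print(i+1,r.x,r.fun.round(1))
np.save("v.npy",v)
s=env.observe();M=R.from_rotvec(s["eef_rot"]).as_matrix();print(M.round(3))
E
```

```text
Traceback (most recent call last):
  File "h.py", line 7, in proj
    return cv2.projectPoints(q,np.zeros(3),np.zeros(3),K,np.array([k1,0,0,0]))[0][:,0]
           ~~~~~~~~~~~~~~~~~^^^^^^^^^^^^^^^^^^^^^^^^^^^^^^^^^^^^^^^^^^^^^^^^^^
cv2.error: OpenCV(4.12.0) /io/opencv/modules/calib3d/src/calibration_base.cpp:1490: error: (-215:Assertion failed) npoints >= 0 && (depth == CV_32F || depth == CV_64F) in function 'projectPoints'
```

```bash
sed -i 's/projectPoints(q,/projectPoints(np.ascontiguousarray(q),/' h.py && python3 - <<'E'
from h import *
px=np.array([[405,24],[688,316],[288,585],[27,241],[391,79],[564,258],[321,418]])/4+[191.6,214.6]
B=np.array([[-135,135,10],[135,135,10],[135,-135,10],[-135,-135,10],[-77,85,50],[85,85,50],[85,-77,50]])/1e3
C=cam("scene")
best=min((least_squares(lambda v:(proj(w(v,B),*C)-px).ravel(),[.6,0,y]) for y in(0,1.5,3,-1.5)),key=lambda r:r.cost)
v=best.x;print(v,np.degrees(v[2]),best.fun.reshape(-1,2).round(1).tolist())
print(w(v,B).round(4))
e=np.array([[469,142],[538,214],[457,311],[350,384]])/4+[191.6,214.6]
H=np.array([[-63,85],[2,85],[85,67],[85,2]])/1e3; D=[(1,0)]*2+[(0,-1)]*2
for i in range(4):
    f=lambda a:(proj(w(v,np.r_[H[i]+.065*np.cos(a[0])*np.array(D[i]),.05+.065*np.sin(a[0])]),*C)-e[i]).ravel()
    r=least_squares(f,[.3]);print(i+1,r.x,r.fun.round(1))
np.save("v.npy",v)
s=env.observe();M=R.from_rotvec(s["eef_rot"]).as_matrix();print(M.round(3))
E
```

```text
[ 0.54945593 -0.09696025  0.53177595] 30.468517720462103 [[0.3, -0.1], [0.4, -0.7], [-0.3, 0.6], [-0.7, 0.1], [0.3, -0.3], [0.3, 0.2], [-0.3, -0.1]]
[[ 0.3646 -0.0491  0.01  ]
 [ 0.5974  0.0879  0.01  ]
 [ 0.7343 -0.1449  0.01  ]
 [ 0.5016 -0.2818  0.01  ]
 [ 0.44   -0.0627  0.05  ]
 [ 0.5796  0.0194  0.05  ]
 [ 0.6618 -0.1202  0.05  ]]
1 [0.26938203] [ 0.4 -0.1]
2 [0.30591111] [ 0.9 -0.2]
3 [0.38710979] [-2.  -0.8]
4 [0.28028043] [-1.5 -0.4]
[[-0.001 -0.967  0.254]
 [-0.002  0.254  0.967]
 [-1.     0.    -0.002]]
```

```bash
cat >>h.py <<'E'
def tgt():
    return w(np.load("v.npy"),np.array([[-14,85,50],[51,85,50],[85,16,50],[85,-49,50]])/1e3)
def show():
    s=env.observe();M=R.from_rotvec(s["eef_rot"]).as_matrix()
    print("t",s["clock"].__round__(2),"p",s["position"].round(4),"F",s["force"].round(1),"gap",round(s["finger_gap"],3),"q",s["joint_positions"].round(2))
    for i,t in enumerate(tgt()): print(i+1,t.round(4),"cm in tool:",((t-s["position"])@M*100).round(2))
    print("tool y az",np.degrees(np.arctan2(M[1,1],M[0,1])).round(1),"panel",np.degrees(np.load("v.npy")[2]).round(1),M[:,0].round(3))
E
python3 -c "
from h import *
show()"
```

```text
t 0.1 p [0.1458 0.5555 0.2095] F [0.5 0.7 0.7] gap 0.085 q [ 1.16  0.21  1.54 -0.    1.39 -0.15]
1 [ 0.4943 -0.0308  0.05  ] cm in tool: [ 16.03 -48.61 -47.82]
2 [0.5503 0.0022 0.05  ] cm in tool: [ 16.02 -53.19 -43.21]
3 [ 0.6146 -0.0401  0.05  ] cm in tool: [ 16.03 -60.48 -45.66]
4 [ 0.6476 -0.0961  0.05  ] cm in tool: [ 16.03 -65.09 -50.24]
tool y az 165.3 panel 30.5 [-0.001 -0.002 -1.   ]
```

```bash
python3 -m handwheel '[[[0,-3,-3,6,0,0,0],[0,-6,-6,12,0,0,0],[0,-9,-9,18,0,0,0],[0,-12,-12,24,0,0,0],[0,-15,-15,30,0,0,0],[0,-18,-18,36,0,0,0],[0,-21,-21,42,0,0,0],[0,-24,-24,44.8,0,0,0],[0,-27,-27,44.8,0,0,0],[0,-30,-30,44.8,0,0,0],[0,-33,-33,44.8,0,0,0],[0,-36,-36,44.8,0,0,0],[0,-39,-39,44.8,0,0,0],[0,-42,-42,44.8,0,0,0],[0,-45,-45,44.8,0,0,0],[0,-48.6,-47.8,44.8,0,0,0],[2,-48.6,-47.8,44.8,0,0,0],[4,-48.6,-47.8,44.8,0,0,0],[5,-48.6,-47.8,44.8,0,0,0],[5,-48.6,-47.8,44.8,0,0,0]]]' && python3 - <<'E'
from h import *
show(); cv2.imwrite("pics/w1.png",env.read_camera("wrist")[:,:,::-1])
E
```

```text
clock: 1.77
position: [0.4914, -0.0299, 0.1568]
eef_rot: [-0.415, 1.539, 0.419]
force: [-0.2, 0.5, 0.3]
finger_gap: 0.0003
t 1.77 p [ 0.4914 -0.0299  0.1568] F [-0.2  0.5  0.3] gap 0.0 q [-0.24  0.09  1.79 -0.    1.27 -0.77]
1 [ 0.4943 -0.0308  0.05  ] cm in tool: [10.68 -0.27  0.28]
2 [0.5503 0.0022 0.05  ] cm in tool: [10.63 -0.27  6.78]
3 [ 0.6146 -0.0401  0.05  ] cm in tool: [10.58 -7.17 10.18]
4 [ 0.6476 -0.0961  0.05  ] cm in tool: [ 10.55 -13.67  10.18]
tool y az 120.5 panel 30.5 [-0.008  0.    -1.   ]
```

View pics/w1.png

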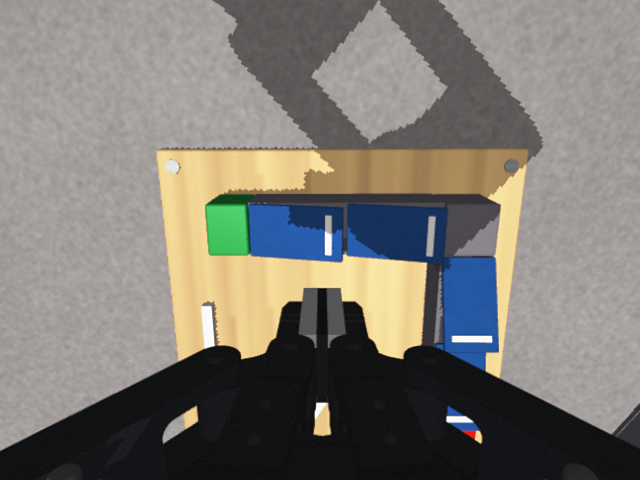

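The wrist view shows the green cap at (228,228), the corner piece at (471,230), and the board's far corners at (157,150) and (528,150). I'll check these against the fit.

```bash
cat >>h.py <<'E'
def wcam():
    s=env.observe();p=env.camera_params("wrist");T=np.eye(4);T[:3,:3]=R.from_rotvec(s["eef_rot"]).as_matrix();T[:3,3]=s["position"]
    return p["camera_matrix"],p["k1"],T@p["T_tool_cam"]
E
python3 - <<'E'
from h import *
B=np.array([[-135,135,10],[135,135,10],[-91,67,50],[-63,67,50],[67,103,50],[103,103,50],[103,67,50],[-14,85,50]])/1e3
v=np.load("v.npy");C=wcam()
px=np.array([[157,150],[528,150],[211,255],[249,255],[446,203],[499,206],[497,257]])
print(proj(w(v,B),*C).round(0).tolist())
r=least_squares(lambda u:(proj(w(u,B[:7]),*C)-px).ravel(),v);print(v,r.x,r.fun.reshape(-1,2).round(1).tolist())
E
```

```text
[[157.0, 146.0], [531.0, 146.0], [210.0, 252.0], [251.0, 252.0], [448.0, 200.0], [504.0, 200.0], [497.0, 253.0], [324.0, 227.0]]
[ 0.54945593 -0.09696025  0.53177595] [ 0.54988635 -0.09985072  0.53018855] [[-1.3, -0.9], [1.2, -0.0], [-2.3, 0.8], [1.0, 1.0], [0.2, 1.4], [2.7, -1.5], [-1.6, -0.1]]
```

```bash
python3 -c "
from h import *
v=(np.load('v.npy')+[0.54988635,-0.09985072,0.53018855])/2;np.save('v.npy',v);show()" && python3 -m handwheel '[[[3,-0.3,0.2,0,0,0,0],[6,-0.35,0.2,0,0,0,0],[8,-0.35,0.2,0,0,0,0],[8.4,-0.35,0.2,0,0,0,0],[8.8,-0.35,0.2,0,0,0,0],[9.2,-0.35,0.2,0,0,0,0],[9.5,-0.35,0.2,0,0,0,0],[9.8,-0.35,0.2,0,0,0,0],[10.1,-0.35,0.2,0,0,0,0],[10.3,-0.35,0.2,0,0,0,0],[10.3,-0.35,0.2,0,0,0,0]]]'
```

```text
t 1.82 p [ 0.4925 -0.0297  0.1586] F [ 0.6 -1.3  0.5] gap -0.0 q [-0.23  0.09  1.79 -0.    1.27 -0.77]
1 [ 0.4946 -0.0322  0.05  ] cm in tool: [10.86 -0.34  0.11]
2 [0.5506 0.0007 0.05  ] cm in tool: [10.82 -0.35  6.61]
3 [ 0.6149 -0.0416  0.05  ] cm in tool: [10.79 -7.26 10.  ]
4 [ 0.6478 -0.0976  0.05  ] cm in tool: [ 10.78 -13.76   9.99]
tool y az 120.5 panel 30.4 [-0.005 -0.001 -1.   ]
clock: 2.73
position: [0.4953, -0.0318, 0.0554]
eef_rot: [-0.417, 1.536, 0.418]
force: [0.0, 0.1, 0.5]
finger_gap: 0.0001
```

```bash
python3 -m handwheel '[[[0.1,0,0,0,0,0,0],[0.2,0,0,0,0,0,0],[0.3,0,0,0,0,0,0],[0.4,0,0,0,0,0,0],[0.4,0,0,0,0,0,0],[0.4,0,0,0,0,0,0]]]'; python3 -m handwheel '[[[0.05,0,0,0,0,0,0],[0.1,0,0,0,0,0,0],[0.1,0,0,0,0,0,0]]]'
```

```text
clock: 3.23
position: [0.4952, -0.0318, 0.0514]
eef_rot: [-0.417, 1.536, 0.418]
force: [0.5, 0.0, -0.8]
finger_gap: -0.0
clock: 3.48
position: [0.4952, -0.0318, 0.0503]
eef_rot: [-0.417, 1.536, 0.418]
force: [0.1, 0.3, 0.1]
finger_gap: -0.0001
```

```bash
python3 -m handwheel '[[[0.05,0,0,0,0,0,0],[0.1,0,0,0,0,0,0],[0.1,0,0,0,0,0,0]]]'; python3 - <<'E'
from h import *
show();a=env.read_camera("wrist")[:,:,::-1];cv2.imwrite("pics/w2.png",a)
E
```

```text
clock: 3.73
position: [0.4951, -0.0318, 0.0492]
eef_rot: [-0.417, 1.536, 0.418]
force: [0.0, 0.2, 0.7]
finger_gap: -0.0003
t 3.73 p [ 0.4951 -0.0318  0.0492] F [0.  0.2 0.7] gap -0.0 q [-0.24  0.25  1.87 -0.    1.04 -0.77]
1 [ 0.4946 -0.0322  0.05  ] cm in tool: [-0.08 -0.01 -0.07]
2 [0.5506 0.0007 0.05  ] cm in tool: [-0.12 -0.02  6.43]
3 [ 0.6149 -0.0416  0.05  ] cm in tool: [-0.16 -6.92  9.82]
4 [ 0.6478 -0.0976  0.05  ] cm in tool: [ -0.17 -13.42   9.82]
tool y az 120.5 panel 30.4 [-0.006 -0.001 -1.   ]
```

View pics/w2.png

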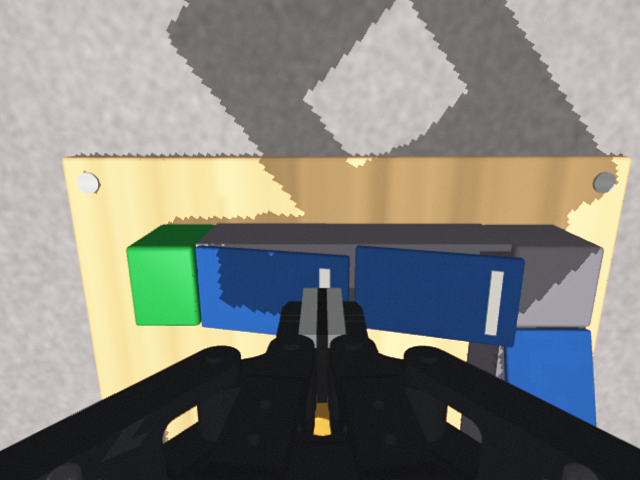

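```bash
python3 - <<'E'
from h import *
v=np.load("v.npy");C=wcam()
for P in ([-14,85,50],[-63,103,50],[-63,67,50],[103,103,50],[-135,135,10],[135,135,10]):print(P,proj(w(v,np.array(P)/1e3),*C).round(0))
for a in(0,.05,.1,.15,.2,.27):
    h=65*np.sin(a);x=-63+65*np.cos(a)
    print(a,proj(w(v,np.array([[x,103,50+h],[x,67,50+h]])/1e3),*C).round(0).tolist())
E
```

```text
[-14, 85, 50] [[319. 288.]]
[-63, 103, 50] [[198. 246.]]
[-63, 67, 50] [[204. 327.]]
[103, 103, 50] [[613. 248.]]
[-135, 135, 10] [[ 64. 156.]]
[135, 135, 10] [[639. 157.]]
0 [[359.0, 247.0], [357.0, 328.0]]
0.05 [[360.0, 249.0], [357.0, 331.0]]
0.1 [[360.0, 252.0], [357.0, 335.0]]
0.15 [[359.0, 254.0], [357.0, 339.0]]
0.2 [[358.0, 257.0], [356.0, 343.0]]
0.27 [[356.0, 261.0], [354.0, 349.0]]
```

```bash
python3 - <<'E'
from h import *
a=cv2.imread("pics/w2.png")[230:360,180:390];a=cv2.resize(a,None,fx=3.8,fy=3.8,interpolation=cv2.INTER_CUBIC)
b=env.read_camera("side")[215:285,225:365,::-1].copy();b=cv2.resize(b,None,fx=1.43*1.0,fy=1.43,interpolation=cv2.INTER_CUBIC)
p=a.copy();c=np.zeros((600,800,3),np.uint8);c[:a.shape[0],:a.shape[1]]=a[:600,:800];c[494:494+b.shape[0],:b.shape[1]]=b[:106];cv2.imwrite("pics/c2.png",c)
E
```

```text
(no output)
```

View pics/c2.png

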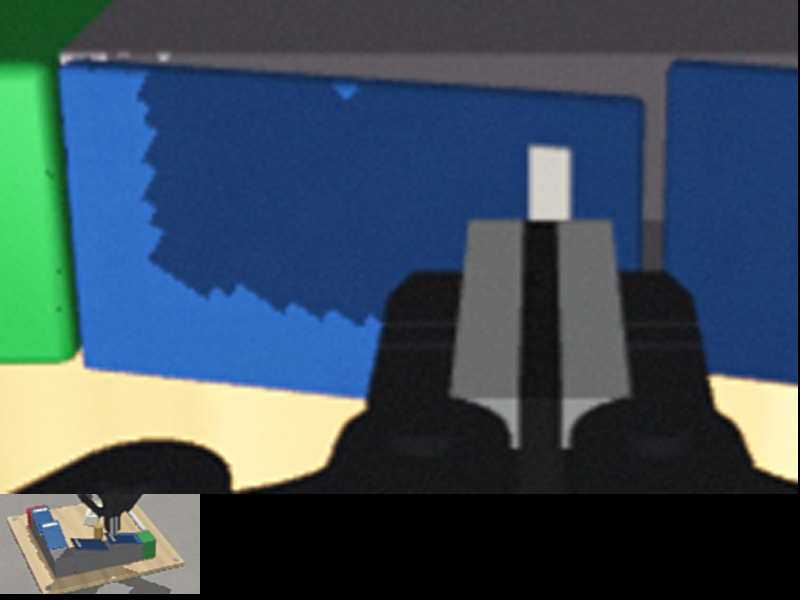

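Cover 1 is still about 0.17 rad up, as its raised corner at (348,256) shows, and there is no force yet. The fingertips evidently end short of the nominal TCP, so I'll keep going down in small steps and watch the force.

```bash
python3 -m handwheel '[[[0.07,0,0,0,0,0,0],[0.14,0,0,0,0,0,0],[0.2,0,0,0,0,0,0],[0.2,0,0,0,0,0,0]]]'; python3 -m handwheel '[[[0.07,0,0,0,0,0,0],[0.14,0,0,0,0,0,0],[0.2,0,0,0,0,0,0],[0.2,0,0,0,0,0,0]]]';python3 - <<'E'
from h import *
show();a=env.read_camera("wrist")[:,:,::-1];a=cv2.resize(a[200:380,120:560],None,fx=1.8,fy=1.8);cv2.imwrite("pics/w3.png",a)
E
```

```text
clock: 4.17
position: [0.495, -0.0317, 0.0471]
eef_rot: [-0.417, 1.537, 0.418]
force: [0.1, -0.2, 0.2]
finger_gap: 0.0001
clock: 4.5
position: [0.4948, -0.0317, 0.0449]
eef_rot: [-0.416, 1.537, 0.419]
force: [-0.2, 0.7, -0.0]
finger_gap: -0.0002
t 4.5 p [ 0.4948 -0.0317  0.0449] F [-0.2  0.7 -0. ] gap -0.0 q [-0.24  0.25  1.87 -0.    1.03 -0.77]
1 [ 0.4946 -0.0322  0.05  ] cm in tool: [-0.51 -0.03 -0.05]
2 [0.5506 0.0007 0.05  ] cm in tool: [-0.55 -0.04  6.45]
3 [ 0.6149 -0.0416  0.05  ] cm in tool: [-0.59 -6.94  9.84]
4 [ 0.6478 -0.0976  0.05  ] cm in tool: [ -0.61 -13.44   9.83]
tool y az 120.5 panel 30.4 [-0.007 -0.    -1.   ]
```

View pics/w3.png

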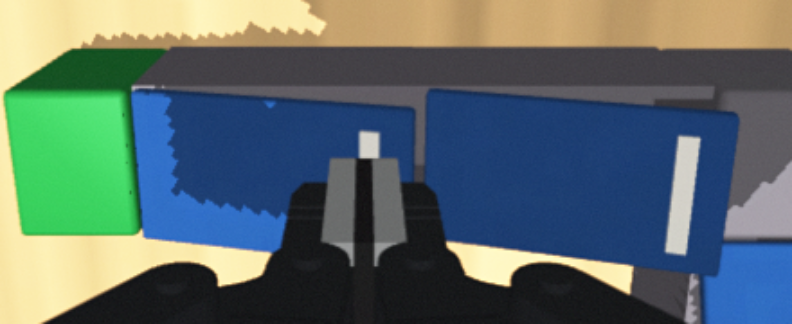

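Cover 1 hasn't moved: the slope is unchanged, so the fingertips are still above it. I'll continue down, watching the force.

```bash
for i in 1 2; do :; done; python3 -m handwheel '[[[0.1,0,0,0,0,0,0],[0.2,0,0,0,0,0,0],[0.3,0,0,0,0,0,0],[0.4,0,0,0,0,0,0]]]'; python3 -m handwheel '[[[0.1,0,0,0,0,0,0],[0.2,0,0,0,0,0,0],[0.3,0,0,0,0,0,0],[0.4,0,0,0,0,0,0]]]';python3 - <<'E'
from h import *
s=env.observe();print(s["position"],s["force"],s["wrist_torque"].round(3),s["joint_torque"].round(2))
a=env.read_camera("wrist")[:,:,::-1];a=cv2.resize(a[200:380,120:560],None,fx=1.8,fy=1.8);cv2.imwrite("pics/w4.png",a)
# compare cover1 corner shift using feature: blue mask top boundary along columns
for f in("w3","w4"):
    im=cv2.imread(f"pics/{f}.png");h=cv2.cvtColor(im,cv2.COLOR_BGR2HSV);m=(h[:,:,0]>100)&(h[:,:,0]<125)&(h[:,:,1]>150)
    print(f,[int(np.argmax(m[:,c])) for c in(150,200,250,300,350,400,440,500,600,700)])
E
```

```text
clock: 4.88
position: [0.495, -0.0317, 0.0409]
eef_rot: [-0.416, 1.536, 0.419]
force: [0.7, 1.1, 0.6]
finger_gap: 0.0
clock: 5.22
position: [0.495, -0.0317, 0.0369]
eef_rot: [-0.417, 1.536, 0.418]
force: [0.6, -0.8, 0.5]
finger_gap: -0.0001
[ 0.49502141 -0.03169769  0.03687048] [ 0.63882406 -0.77358738  0.51435358] [-0.037 -0.077 -0.034] [ -0.06 -34.26 -22.45  -0.05   0.11   0.  ]
w3 [90, 93, 97, 100, 104, 107, 90, 94, 103, 110]
w4 [100, 103, 105, 107, 108, 111, 101, 105, 114, 121]
```

Now cover 1 is moving: its slope fell from 0.068 to 0.044. The real tips sit about 20 mm above the reported TCP, so I expect it to be flat near a reported z of 0.028.

```bash
cat >>h.py <<'E'
def slopes(name):
    "wrist picture, full-size; returns blue upper boundary rows"
    a=env.read_camera("wrist")[:,:,::-1];cv2.imwrite(f"pics/{name}.png",a)
    h=cv2.cvtColor(a,cv2.COLOR_BGR2HSV);m=(h[:,:,0]>100)&(h[:,:,0]<125)&(h[:,:,1]>150)
    print([(c,int(np.argmax(m[:,c]))) for c in range(190,540,12)])
E
python3 -m handwheel '[[[0.1,0,0,0,0,0,0],[0.2,0,0,0,0,0,0],[0.3,0,0,0,0,0,0],[0.4,0,0,0,0,0,0]]]'; python3 -m handwheel '[[[0.1,0,0,0,0,0,0],[0.2,0,0,0,0,0,0],[0.2,0,0,0,0,0,0]]]';python3 -c "
from h import *
slopes('w5')"
```

```text
clock: 5.6
position: [0.4948, -0.0317, 0.0326]
eef_rot: [-0.416, 1.537, 0.419]
force: [0.0, 0.1, 0.2]
finger_gap: -0.0002
clock: 5.85
position: [0.4946, -0.0317, 0.0303]
eef_rot: [-0.416, 1.537, 0.419]
force: [0.5, -0.9, 0.4]
finger_gap: 0.0003
[(190, 262), (202, 261), (214, 261), (226, 261), (238, 261), (250, 261), (262, 261), (274, 261), (286, 262), (298, 262), (310, 262), (322, 262), (334, 262), (346, 262), (358, 0), (370, 262), (382, 263), (394, 264), (406, 265), (418, 266), (430, 267), (442, 268), (454, 269), (466, 270), (478, 271), (490, 272), (502, 273), (514, 274), (526, 275), (538, 277)]
```

```bash
python3 -m handwheel '[[[0.05,0,0,0,0,0,0],[0.1,0,0,0,0,0,0],[0.1,0,0,0,0,0,0]]]'; python3 -m handwheel '[[[0.05,0,0,0,0,0,0],[0.05,0,0,0,0,0,0]]]'; python3 -c "
from h import *
slopes('w6')"
```

```text
clock: 6.15
position: [0.4945, -0.0317, 0.0293]
eef_rot: [-0.416, 1.537, 0.419]
force: [-0.1, -0.1, -0.2]
finger_gap: -0.0
clock: 6.32
position: [0.4945, -0.0317, 0.029]
eef_rot: [-0.416, 1.537, 0.419]
force: [-0.6, 0.1, 1.9]
finger_gap: -0.0
[(190, 263), (202, 262), (214, 262), (226, 262), (238, 262), (250, 262), (262, 262), (274, 262), (286, 262), (298, 262), (310, 262), (322, 262), (334, 262), (346, 262), (358, 0), (370, 263), (382, 264), (394, 265), (406, 267), (418, 267), (430, 269), (442, 270), (454, 271), (466, 272), (478, 273), (490, 274), (502, 275), (514, 276), (526, 277), (538, 278)]
```

```bash
python3 -m handwheel '[[[0.05,0,0,0,0,0,0],[0.05,0,0,0,0,0,0]]]'; python3 -m handwheel '[[[0.05,0,0,0,0,0,0],[0.05,0,0,0,0,0,0]]]'
```

```text
clock: 6.53
position: [0.4946, -0.0317, 0.0289]
eef_rot: [-0.416, 1.537, 0.419]
force: [-0.4, 0.6, 4.9]
finger_gap: -0.0001
clock: 6.7
position: [0.4945, -0.0317, 0.0288]
eef_rot: [-0.417, 1.538, 0.419]
force: [-1.2, 1.0, 6.0]
finger_gap: 0.0001
```

```bash
python3 -m handwheel '[[[-2,0,0,0,0,0,0],[-4,0,0,0,0,0,0],[-4.2,0,2,0,0,0,0],[-4.2,0,5,0,0,0,0],[-4.2,0,6.5,0,0,0,0],[-4.2,0,6.5,0,0,0,0],[-3,0,6.5,0,0,0,0],[-2,0,6.5,0,0,0,0],[-1.7,0,6.5,0,0,0,0],[-1.4,0,6.5,0,0,0,0],[-1.1,0,6.5,0,0,0,0],[-0.9,0,6.5,0,0,0,0],[-0.7,0,6.5,0,0,0,0],[-0.5,0,6.5,0,0,0,0],[-0.3,0,6.5,0,0,0,0],[-0.2,0,6.5,0,0,0,0],[-0.2,0,6.5,0,0,0,0]]]'; python3 -c "
from h import *
show();slopes('w7')"
```

```text
clock: 8.12
position: [0.5507, 0.0013, 0.0303]
eef_rot: [-0.417, 1.537, 0.419]
force: [-0.2, -0.1, 0.0]
finger_gap: 0.0002
t 8.12 p [0.5507 0.0013 0.0303] F [-0.2 -0.1  0. ] gap 0.0 q [-0.15  0.38  1.74 -0.    1.03 -0.69]
1 [ 0.4946 -0.0322  0.05  ] cm in tool: [-1.93 -0.02 -6.55]
2 [0.5506 0.0007 0.05  ] cm in tool: [-1.97 -0.03 -0.05]
3 [ 0.6149 -0.0416  0.05  ] cm in tool: [-2.01 -6.94  3.34]
4 [ 0.6478 -0.0976  0.05  ] cm in tool: [ -2.03 -13.44   3.33]
tool y az 120.5 panel 30.4 [-0.007 -0.001 -1.   ]
[(190, 261), (202, 261), (214, 261), (226, 261), (238, 261), (250, 261), (262, 261), (274, 261), (286, 261), (298, 261), (310, 261), (322, 261), (334, 261), (346, 261), (358, 0), (370, 0), (382, 352), (394, 352), (406, 0), (418, 0), (430, 0), (442, 0), (454, 0), (466, 0), (478, 0), (490, 0), (502, 0), (514, 0), (526, 0), (538, 0)]
```

View pics/w7.png

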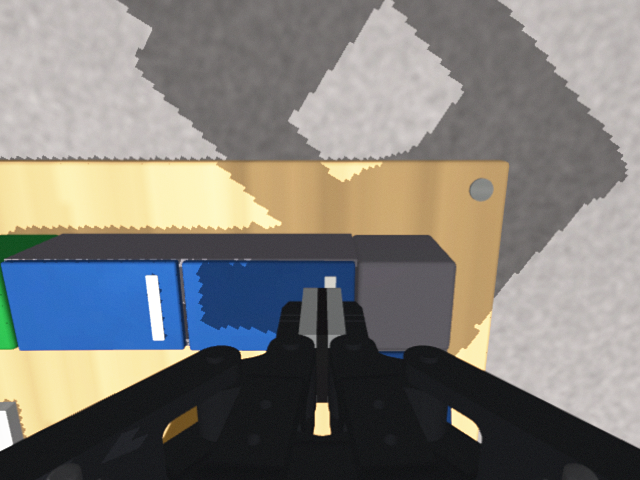

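Covers 1 and 2 now lie in one straight line (upper edge at row 261 all along), so cover 2 is nearly flat. I'll finish it off until the force rises.

```bash
python3 -m handwheel '[[[0.05,0,0,0,0,0,0],[0.1,0,0,0,0,0,0],[0.1,0,0,0,0,0,0]]]'; python3 -m handwheel '[[[0.05,0,0,0,0,0,0],[0.05,0,0,0,0,0,0]]]';  python3 -m handwheel '[[[0.05,0,0,0,0,0,0],[0.05,0,0,0,0,0,0]]]'
```

```text
clock: 8.42
position: [0.5508, 0.0013, 0.0294]
eef_rot: [-0.417, 1.537, 0.419]
force: [0.4, 0.5, 0.0]
finger_gap: -0.0001
clock: 8.58
position: [0.5509, 0.0012, 0.0291]
eef_rot: [-0.417, 1.537, 0.419]
force: [-0.2, 1.1, 1.3]
finger_gap: 0.0003
clock: 8.75
position: [0.5509, 0.0012, 0.0289]
eef_rot: [-0.417, 1.537, 0.419]
force: [-1.4, -0.8, 3.7]
finger_gap: -0.0002
```

```bash
python3 -m handwheel '[[[-2,0,0,0,0,0,0],[-4,0,0,0,0,0,0],[-4.8,-1,0.5,0,0,0,0],[-4.8,-3.5,1.7,0,0,0,0],[-4.8,-6,3,0,0,0,0],[-4.8,-6.9,3.3,0,0,0,0],[-4.8,-6.9,3.3,0,0,0,0],[-3.6,-6.9,3.3,0,0,0,0],[-2.6,-6.9,3.3,0,0,0,0],[-2.3,-6.9,3.3,0,0,0,0],[-2,-6.9,3.3,0,0,0,0],[-1.7,-6.9,3.3,0,0,0,0],[-1.4,-6.9,3.3,0,0,0,0],[-1.1,-6.9,3.3,0,0,0,0],[-0.8,-6.9,3.3,0,0,0,0],[-0.6,-6.9,3.3,0,0,0,0],[-0.4,-6.9,3.3,0,0,0,0],[-0.2,-6.9,3.3,0,0,0,0],[-0.1,-6.9,3.3,0,0,0,0],[-0.1,-6.9,3.3,0,0,0,0]]]';python3 -m handwheel '[[[0.05,0,0,0,0,0,0],[0.05,0,0,0,0,0,0]]]';  python3 -m handwheel '[[[0.05,0,0,0,0,0,0],[0.05,0,0,0,0,0,0]]]'; python3 -c "
from h import *
show()"
```

```text
clock: 10.42
position: [0.6143, -0.0414, 0.0293]
eef_rot: [-0.417, 1.537, 0.419]
force: [0.2, -0.4, 0.3]
finger_gap: 0.0004
clock: 10.58
position: [0.6143, -0.0414, 0.0291]
eef_rot: [-0.417, 1.537, 0.419]
force: [-0.3, 0.3, 1.5]
finger_gap: -0.0004
clock: 10.75
position: [0.6144, -0.0414, 0.029]
eef_rot: [-0.417, 1.537, 0.419]
force: [-1.0, -0.2, 4.0]
finger_gap: -0.0001
t 10.75 p [ 0.6144 -0.0414  0.029 ] F [-1.  -0.2  4. ] gap -0.0 q [-0.21  0.49  1.57 -0.    1.09 -0.74]
1 [ 0.4946 -0.0322  0.05  ] cm in tool: [-2.01  6.88 -9.87]
2 [0.5506 0.0007 0.05  ] cm in tool: [-2.06  6.87 -3.37]
3 [ 0.6149 -0.0416  0.05  ] cm in tool: [-2.1  -0.03  0.02]
4 [ 0.6478 -0.0976  0.05  ] cm in tool: [-2.12 -6.53  0.01]
tool y az 120.5 panel 30.4 [-0.007 -0.    -1.   ]
```

```bash
python3 -m handwheel '[[[-2,0,0,0,0,0,0],[-4,0,0,0,0,0,0],[-4.2,-2,0,0,0,0,0],[-4.2,-5,0,0,0,0,0],[-4.2,-6.5,0,0,0,0,0],[-4.2,-6.5,0,0,0,0,0],[-3,-6.5,0,0,0,0,0],[-2.1,-6.5,0,0,0,0,0],[-1.8,-6.5,0,0,0,0,0],[-1.5,-6.5,0,0,0,0,0],[-1.2,-6.5,0,0,0,0,0],[-0.9,-6.5,0,0,0,0,0],[-0.7,-6.5,0,0,0,0,0],[-0.5,-6.5,0,0,0,0,0],[-0.3,-6.5,0,0,0,0,0],[-0.1,-6.5,0,0,0,0,0],[-0.1,-6.5,0,0,0,0,0]]]';python3 -m handwheel '[[[0.05,0,0,0,0,0,0],[0.05,0,0,0,0,0,0]]]';  python3 -m handwheel '[[[0.05,0,0,0,0,0,0],[0.05,0,0,0,0,0,0]]]'
```

```text
clock: 12.17
position: [0.6474, -0.0974, 0.0295]
eef_rot: [-0.417, 1.537, 0.419]
force: [-0.1, 1.0, 0.8]
finger_gap: -0.0002
clock: 12.33
position: [0.6476, -0.0975, 0.0292]
eef_rot: [-0.417, 1.537, 0.419]
force: [0.2, -1.2, 0.8]
finger_gap: -0.0001
clock: 12.5
position: [0.6476, -0.0975, 0.0291]
eef_rot: [-0.417, 1.537, 0.419]
force: [-1.4, 0.8, 2.5]
finger_gap: -0.0
```

Seated. I'll do one more light press, then lift clear and look.

```bash
python3 -m handwheel '[[[0.05,0,0,0,0,0,0],[0.05,0,0,0,0,0,0]]]'; python3 -m handwheel '[[[-2,0,0,0,0,0,0],[-5,0,0,0,0,0,0],[-9,0,0,0,0,0,0],[-13,0,0,0,0,0,0],[-15,0,0,0,0,0,0],[-15,3,-4,0,0,0,0],[-15,6,-8,0,0,0,0],[-15,9,-12,0,0,0,0],[-15,11,-16,0,0,0,0],[-15,11,-19,0,0,0,0],[-15,11,-19,0,0,0,0],[-15,11,-19,0,0,0,0]]]'; python3 - <<'E'
from h import *
a=env.read_camera("scene")[:,:,::-1];cv2.imwrite("pics/scene1.png",a);b=env.read_camera("side")[:,:,::-1];cv2.imwrite("pics/side1.png",b)
c=np.vstack([np.hstack([cv2.resize(a[205:365,190:370],(400,356)),cv2.resize(b[205:290,220:365],(400,234+122))]),np.hstack([cv2.resize(a,(320,240)),cv2.resize(b,(480,240))])])
cv2.imwrite("pics/fin.png",c)
print((np.abs(cv2.imread("pics/scene0.png").astype(int)-a).max(2)>60).nonzero()[0].shape);show()
E
```

```text
clock: 12.67
position: [0.6477, -0.0975, 0.0291]
eef_rot: [-0.417, 1.537, 0.419]
force: [-2.0, 1.2, 4.1]
finger_gap: -0.0005
clock: 13.67
position: [0.4258, -0.0991, 0.1798]
eef_rot: [-0.415, 1.539, 0.418]
force: [0.4, 1.7, -0.3]
finger_gap: 0.0
(14432,)
t 13.77 p [ 0.4296 -0.0994  0.1809] F [-0.1 -0.9 -0.9] gap -0.0 q [-0.42 -0.05  1.89 -0.    1.31 -0.95]
1 [ 0.4946 -0.0322  0.05  ] cm in tool: [13.05  2.48  9.06]
2 [0.5506 0.0007 0.05  ] cm in tool: [13.02  2.48 15.56]
3 [ 0.6149 -0.0416  0.05  ] cm in tool: [13.   -4.42 18.96]
4 [ 0.6478 -0.0976  0.05  ] cm in tool: [ 12.99 -10.92  18.96]
tool y az 120.5 panel 30.4 [-0.004 -0.001 -1.   ]
```

View pics/fin.png

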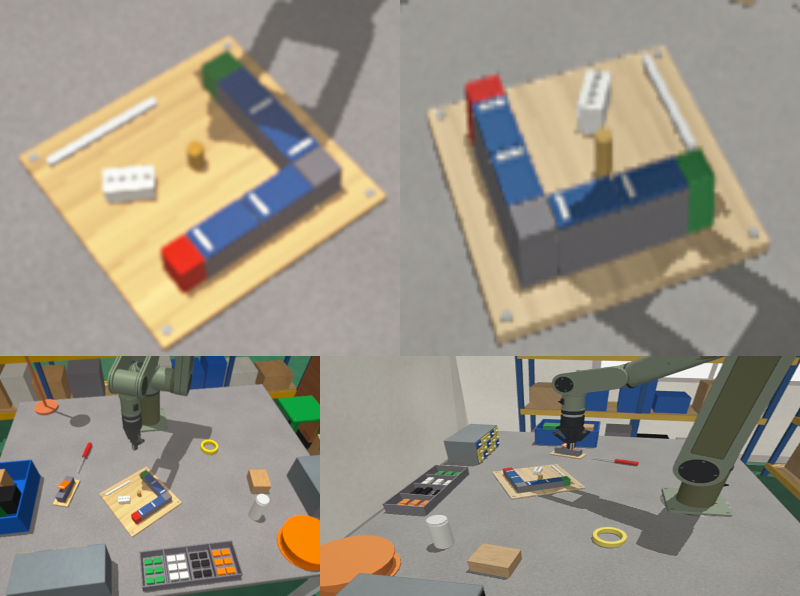

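All four covers form one flush blue strip in both views. The loose things and the orange cover look unchanged, and the arm is clear, so I'm handing in.

```bash
python3 -c "
from workcell import env
print(env.close_job())"
```

```text
the job is handed in; nothing more can be done
None
```

I pressed blue covers 1 to 4 flat, in order from the green cap, with the gripper shut. I then lifted clear and handed the job in at about 13.8 s; no verdict was reported.

**Last checks:**
- **Covers:** each press stopped at the same height, with the reported TCP at 0.029 m. The upward force I read was 4–6 N (limit 40 N), though I only read it at the end of each move. In the final scene and side pictures the four covers form one flush strip.
- **Surroundings:** the terminal, standoff, carton, tape, driver, spray and the orange cover look unmoved. I judged this by eye and did not measure it. The arm is well clear of everything.

**Disagreement found:** the reported TCP read about 21 mm below the surface where the fingertips actually touched. My first descent to the nominal 50 mm therefore did not touch cover 1. I found the true contact height from the wrist pictures and the force reading, and used it for all four covers.

**Not checked:** I took no close-up to confirm that cover 4 was still up when cover 3 went flat. The fingers stayed short of cover 4 throughout that press.

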